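# Hook a column shelf onto a slotted rack and lock it

### The job

Hang the small blue hook-on shelf on the slotted strip of the bench stand: put its two hooks into the upper pair of slots, then press it straight down until it is fully home against the sprung seat pin and both orange catches have snapped over its lugs, and let go. Feel for the slots and press gently, never forcing the shelf against the stand with more than about 45 N, and leave the other things on the table where they are.

Things in the scene. Friction and masses are not known exactly. Their poses are not given: they have to be found in the camera images.
- hook_shelf: Loose blue metal shelf, 0.2 kg, upright on the table. Origin: centre of the lower edge of its back plate's rear face; +x points out of the rear as the hooks do, z up. Floor 64 mm wide (y), 4 thick, x=-100 to 0, edge lips 12 high. Back plate 4 thick, 64 wide, 52 high; at its top (z 48 to 52 mm) a lug reaches out to y=+-40 each side. Its two hooks enter the stand's upper slots.
- shelf_grip (a point): Where to grip the shelf: on its upright central rib, 14 mm thick (y), x=-98 to -4 mm, z=4 to 56 mm in the shelf's frame; this point lies at x=-60, y=0, z=46 mm.
- shelf_ledge (a point): Where to press: on the flat ledge over the back plate, x=-26 to 0, y=-18 to 18 mm, top at z=56 mm in the shelf's frame; this point lies at x=-15, y=0, z=56. Pressing farther out, on the rib, tilts the shelf and jams the hooks. The hooks' leverage makes the contact force up to 1.5 times the push: keep pushes under 25 N.
- shelf_hooks (a point): Midway between the lowest rear edges of the two steel hooks (shelf frame x=13, y=0, z=22 mm). Hooks at y=+-22 mm, 12 mm wide: a neck (z 44 to 52) runs back from the plate to a lip at x=6 to 13 mm that hangs down to z=22. So each hook is 30 mm tall and sticks out 13 mm.
- stand: Fixed stand: grey base 110x170x12 mm, two posts to z=228 mm, an upright aluminium slotted strip 132 wide, 175 high, 4 thick. Origin: on the table under the centre of the strip's front face, which is the plane x=0 and looks to -x; z up. The strip is clamped anywhere up to 10 mm above or below its middle setting: THIS IS NOT REPORTED, see or feel it. Catches, pin and slots shift with it.
- slots_mid (a point): Centre between the two upper slots in the strip's MIDDLE setting (stand frame z=190.75 mm); the true one is up to 10 mm higher or lower. Slots at y=+-22 mm, 16 wide, 33.5 tall, through the strip. The 30 mm hooks pass only when the shelf origin is 22 to 25.5 mm above its true home. The strip's top is 29 mm above this point. A spare lower slot pair, 120 mm lower, is not used.
- home_mid (a point): Where the shelf's origin ends, axes parallel to the stand's, in the strip's MIDDLE setting (stand frame 0, 0, 130 mm); the true one is up to 10 mm higher or lower. Going down, lugs meet the catches 15 mm above true home, the floor meets the seat pin 6 mm above, lugs clear the catches 1 mm above; at home is a hard stop. The press takes 6 to 15 N.
- seat_pin (a joint): Brass spring pin that stands up from a dark block on the strip below the shelf's back edge: 0 m when free, grows as it is pushed down, 0.006 to 0.007 when the shelf is on the hard stop, about 0.005 when the shelf is held down by the catches. Its spring (1.2 N, 3.6 N at 6 mm) lifts an unlocked shelf again.
- catch_left (a joint): Orange spring catch at the left (+y) of the strip, sloped above and flat below: 0 m when out, grows to about 0.004 as a lug pushes it aside, back to 0 once the lug is below it.
- catch_right (a joint): The same at the right (-y) side.
- wash_bottle: squeeze bottle with blue cap, 68x68x224 mm, bystander; origin at the centre of its underside
- lc_column: thin steel column tube, 15x176x17 mm, lying near the front edge of the table, bystander; origin at the centre of its underside
- fitting_jar: small white-lidded jar, 45x45x58 mm, bystander; origin at the centre of its underside
- bottle_100_table: small bottle with blue cap, 56x56x100 mm, bystander; origin at the centre of its underside
- spanner: small open-ended spanner, 25x116x4 mm, bystander; origin at the centre of its underside
Things that resemble listed ones, but are neither listed nor needed, are in the scene too. Leave any green look-alike of the hook_shelf alone.

How it is judged (in metres and radians):
On the way:
1. both hooks are through the upper slots, the back plate close to the strip, not yet pressed home (x of hook_shelf in the frame of stand between -0.005 and 0.004 m and y of hook_shelf in the frame of stand between -0.007 and 0.007 m and z of hook_shelf in the frame of stand between 0.121 and 0.17 m and value of joint seat_pin below 0.004 m), for 0.1 s.
At the end, for the whole second after the job is handed in: The shelf hangs by its hooks in the upper slots, back plate within 5 mm of the strip's face and within 7 mm of its centre line, upright and square within 0.12 rad, held down with the seat pin pushed in more than 4 mm, both catches out again (within 1.5 mm), at rest (x of hook_shelf in the frame of stand between -0.005 and 0.004 m and y of hook_shelf in the frame of stand between -0.007 and 0.007 m and value of joint seat_pin above 0.004 m and value of joint each of catch_left, catch_right below 0.0015 m and z of hook_shelf in the frame of stand between 0.115 and 0.145 m and angle between the z axis of hook_shelf and the z axis of stand, either way round below 0.12 rad and angle between the x axis of hook_shelf and the x axis of stand, either way round below 0.12 rad and linear speed of hook_shelf below 0.02 m/s); the robot touches nothing.
It fails at once if the shelf is forced against the stand with more than 45 N (contact force between hook_shelf and stand above 45 N).
It fails at once if a bystander (wash bottle, column, jar, small bottle, spanner) is moved more than 20 mm (distance of any of wash_bottle, lc_column, fitting_jar, bottle_100_table, spanner from where it was at the start of the episode above 0.02 m).
It also fails if it takes over 69 s, if anything falls off the work surface, if the arm or the gripper's body presses on something with over 40 N, if the wrist force passes 120 N, or if a joint passes its speed limit or range.

### The arm

A 6-joint arm with a two-finger parallel gripper is mounted at the origin on a cart in front of the work surface, level with it; the furniture and walls round the work are solid. World frame = base frame: x ahead of the robot, y to its left, z up, the work surface at z = 0. Lengths are in m, angles in degrees, forces in N, time in s.
With the tool pointing down it reaches from about 0.3 to 0.75 m from the base axis. Payload 8.5 kg.
Tool frame: the origin (TCP) lies on the centre line of the jaws, within the pads' length; the fingertips stand 14 mm ahead of it and the grasp point (between the pads) lies 5 mm behind it; z points along the fingers, x is the direction in which the jaws open and shut, and the axes are right-handed (so a half turn about z gives the same grasp; the last joint's range is limited). The gripper opens to 85 mm and grips with 20 to 120 N. Pads are 22 mm wide; open, the fingers measure 114 mm over their backs; the gripper's body (76 mm by 85 mm) begins 54 mm behind the grasp point. The pads swing forward as they close: fully open they stand 13 mm farther back than shut.
Start: joints at [52.981, 21.807, 74.336, -0, 83.858, -12.336], TCP at [0.23, 0.5, 0.245] pointing down, gripper open.
Joint ranges: [-178.18, 178.18], [-50.72, 133.34], [12.68, 142.11], [-81.47, 261.47], [9.98, 163.14], [-165.26, 165.26]. Speed limits (degrees/s): [136.94, 136.94, 180, 180, 180, 180].

### API

Orientations are given as a 3x3 rotation matrix whose columns are the frame's x, y, z axes.
In Python, from rig import * gives the robot as it stands.
- The arm moves only by the shell command python3 -m crank 'ROWS' [FORCE]. ROWS is JSON, one flat list of numbers, 7 for each row, row after row: the turn, a rotation vector about the world's x, y, z in rad, then the shift along the world's x, y, z in m, then the opening in per cent of the stroke, from 0 (shut) to 100 (fully open). A call has 1 to 20 rows; each row shifts and turns the commanded pose from where the row before left it; what a row does not reach is not made up. A row lasts 1/10 s, in which the tool goes at most 50 mm and 8.59 degrees, less where a joint would pass 70% of its speed; a pose out of reach is approached as far as the arm can. A call is refused whole if a number of a shift passes 0.05 or a number of a turn 0.15, either way. A call with a gripper value outside its range is refused whole. The fingers move at their own pace and stop on an object; FORCE is the grip in N (left out, the last holds). Time passes only in rows, so rows that do not move let the fingers close. It gives the time, the measured TCP pose, the force and the opening at its end, in the units of the state.
- observe(): the state, without advancing time (a new reading comes with each control period).
- get_image(name): name is "side" or "top" or "wrist"; returns a dict with "frame" (480x640x3 uint8, red, green, blue), "fov_y" (degrees; the focal length in pixels is half the picture's height over the tangent of half this angle, whatever the lens; pixels are square), "cx", "cy" (the principal point, pixels), "k1" (the pictures are not rectified: a ray, as slopes to the right and down, at radius r is drawn at 1 + k1 r^2 times it, then the intrinsics apply), "world_to_cam" (4x4, takes a point from world to camera coordinates). Camera axes: x right, y up, looking along -z (the intrinsics and any distortion apply to the point x, -y, -z); pixel columns grow to the right and rows downward; lengths in m; the calibration is good to about 2 mm. A picture is of the moment at which its call begins. There is no depth.
- close_job(): hands the job in, once; it reports no verdict.
The state is a dict: "time_s": time; "q": joint angles; "qvel": joint speeds; "joint_efforts": joint torques, N m; "position": TCP position; "tool_rot": TCP orientation; "ft_force": force on the tool from outside, world axes, zero at the start; "wrist_torque": the same for the moment, N m; "grip_width": finger opening in m.
Only numpy, scipy, OpenCV 4.12 (cv2) and the standard library are available. Lean on these libraries where they do the work, as an engineer would, in place of code of your own. Each camera call takes 0.05 s, during which the arm holds its last target. There are 200 camera calls.

## Working session

There is one attempt and no reset: what is moved stays moved. The work goes in short steps, Python scripts to look and compute and a shell command to move; the robot and the scene stay as the last step left them, time stands still between calls to the robot, and variables do not carry over. Pictures are saved under pics/ and viewed, about 8 in all and at most 12, crops included, and the job is handed in when it is done.

```bash
mkdir -p pics; ls
cat > h.py <<'E'
from rig import *
import numpy as np, cv2
def K(im):
    f=240/np.tan(np.radians(im["fov_y"])/2)
    return np.array([[f,0,im["cx"]],[0,f,im["cy"]],[0,0,1.]]), np.array([im["k1"],0,0,0,0.])
D=np.diag([1,-1,-1.])
def ray(im,uv):
    k,d=K(im); n=cv2.undistortPointsIter(np.array([[uv]],float),k,d,None,None,(3,50,1e-9))[0,0]
    W=np.array(im["world_to_cam"]); R=W[:3,:3]; c=-R.T@W[:3,3]
    v=R.T@D@np.array([n[0],n[1],1]); return c,v/np.linalg.norm(v)
def onz(im,uv,z):
    c,v=ray(im,uv); return c+v*(z-c[2])/v[2]
def proj(im,P):
    k,d=K(im); W=np.array(im["world_to_cam"])
    r=cv2.Rodrigues(D@W[:3,:3])[0]
    return cv2.projectPoints(np.array(P,float).reshape(-1,1,3),r,D@W[:3,3],k,d)[0][:,0]
def tri(rays):
    A=0;b=0
    for c,v in rays:
        M=np.eye(3)-np.outer(v,v);A=A+M;b=b+M@c
    p=np.linalg.solve(A,b); return p,[np.linalg.norm((np.eye(3)-np.outer(v,v))@(p-c)) for c,v in rays]
def save(im,n): cv2.imwrite("pics/"+n,im["frame"][:,:,::-1])
E
python3 - <<'E'
from h import *
import pickle
ims={n:get_image(n) for n in("side","top","wrist")}
pickle.dump(ims,open("ims0.pkl","wb"))
for n,i in ims.items():
    save(i,n+"0.png"); W=np.array(i["world_to_cam"]);print(n,i["fov_y"],i["k1"],i["cx"],i["cy"],(-W[:3,:3].T@W[:3,3]).round(3),(W[2,:3]).round(3))
print(observe())
E
```

```text
pics
side 53.06818375015741 -0.11648590073056864 315.83363014799426 239.77396098719453 [-0.004 -0.831  0.95 ] [-0.399 -0.616  0.68 ]
top 45.24943539977098 -0.06654108368957312 317.12972902220963 239.17088498226312 [ 0.365 -0.101  2.018] [-0.068 -0.006  0.998]
wrist 67.86937033380332 -0.005849796028832194 324.79496818175227 239.1909221716081 [0.161 0.532 0.374] [-0.268  0.124  0.955]
{'time_s': 0.15, 'q': array([ 5.29812020e+01,  2.18324401e+01,  7.43722723e+01,  1.69276125e-03,
        8.38589553e+01, -1.23341395e+01]), 'qvel': array([-0.14382857, -0.06189358, -0.23957627,  0.0785184 , -0.02885011,
       -0.07274964]), 'joint_efforts': array([ 1.96630979e-03, -4.48629713e+01, -2.31345946e+01, -1.57467925e-04,
        3.81230653e-03,  1.93119922e-05]), 'position': array([0.22954501, 0.49957831, 0.24486538]), 'tool_rot': array([[ 4.17626310e-01,  9.08618614e-01, -6.92488555e-04],
       [ 9.08618237e-01, -4.17626800e-01, -8.69547350e-04],
       [-1.07928869e-03, -2.66061878e-04, -9.99999382e-01]]), 'ft_force': array([0.16017174, 1.02206407, 0.44233303]), 'wrist_torque': array([-0.04414116,  0.04683863, -0.01577072]), 'grip_width': 0.08550520146653766}
```

View pics/top0.png

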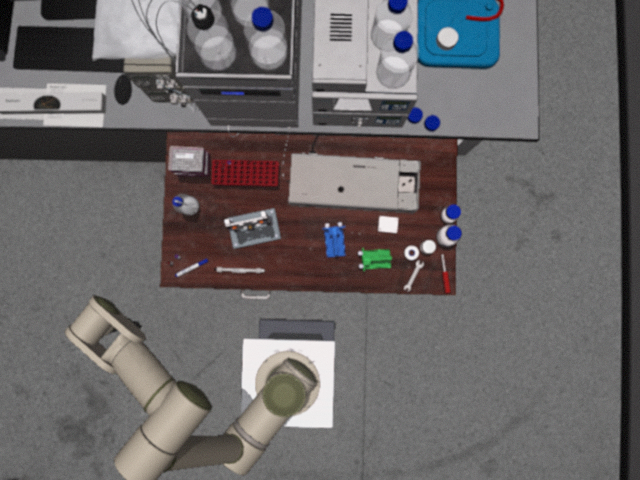

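View pics/side0.png

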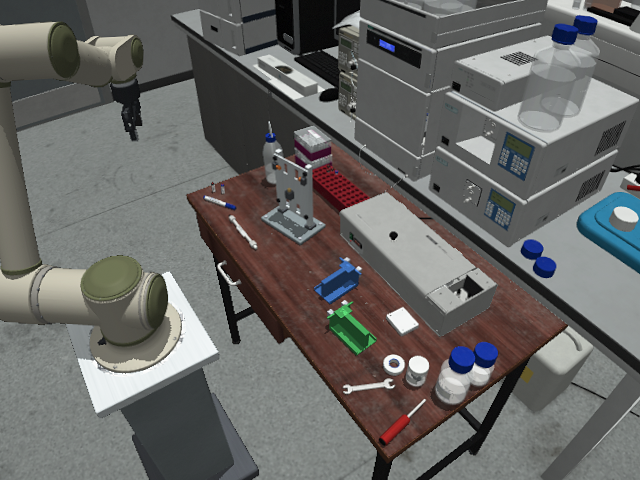

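Top view: the blue shelf is at (334,240) with bright hooks at about (327,226) and (341,226). The green look-alike is at (376,260) and the stand at about (252,228). Side view: blue at (338,280), green at (350,328), stand at (292,195). The blue caps at (461,358) and (272,138) and the blue pen at (222,203) could also be picked up by a blue mask. I choose the blob at top (334,240), side (338,280), and check it in a close crop.

Run:
```python
from h import *
import pickle
ims=pickle.load(open("ims0.pkl","rb"))
c=lambda n,x,y,w,h,W,H:cv2.resize(ims[n]["frame"][y:y+h,x:x+w,::-1],(W,H),interpolation=cv2.INTER_CUBIC)
a=c("side",250,130,80,120,400,600)
b=c("side",305,245,80,60,400,300); d=c("top",215,195,140,75,400,214)
o=np.zeros((600,800,3),np.uint8);o[:,:400]=a;o[:300,400:]=b;o[300:514,400:]=d
cv2.imwrite("pics/crop1.png",o)
for n in("side","top"):
    hsv=cv2.cvtColor(ims[n]["frame"],cv2.COLOR_RGB2HSV)
    for nm,lo,hi in(("blue",(100,120,60),(120,255,255)),("orange",(8,110,80),(20,255,255))):
        m=cv2.inRange(hsv,lo,hi); k,l,s,ce=cv2.connectedComponentsWithStats(m)
        print(n,nm,[(ce[i].round(1).tolist(),s[i].tolist()) for i in range(1,k) if s[i,4]>(60 if nm=="blue" else 5)][:12])
```

```text
side blue [([574.9, 29.4], [552, 15, 45, 30, 655]), ([386.5, 45.3], [379, 39, 16, 13, 109]), ([270.0, 137.1], [265, 133, 11, 9, 73]), ([515.2, 157.9], [498, 132, 36, 48, 308]), ([494.5, 211.1], [489, 202, 13, 20, 79]), ([538.7, 258.2], [522, 240, 34, 38, 653]), ([338.3, 282.3], [314, 257, 47, 47, 1042]), ([473.0, 356.8], [450, 342, 48, 32, 999])]
side orange [([277.9, 166.8], [276, 165, 5, 5, 17]), ([299.1, 178.3], [298, 177, 3, 4, 9]), ([289.0, 189.5], [288, 188, 3, 4, 8]), ([235.5, 260.0], [234, 258, 4, 5, 6]), ([292.3, 334.3], [291, 333, 4, 4, 6]), ([298.8, 342.7], [298, 341, 3, 4, 6]), ([313.0, 360.9], [311, 358, 5, 7, 9]), ([473.5, 395.2], [471, 393, 6, 5, 6]), ([464.2, 402.2], [460, 399, 10, 7, 11]), ([451.0, 412.0], [449, 410, 5, 5, 7]), ([429.3, 427.6], [427, 426, 6, 4, 7]), ([367.1, 430.2], [365, 428, 5, 6, 10])]
top blue [([397.5, 4.2], [389, 0, 18, 11, 164]), ([458.9, 32.9], [418, 0, 82, 69, 3648]), ([261.8, 16.9], [252, 7, 21, 21, 352]), ([403.1, 40.1], [394, 31, 19, 19, 276]), ([232.4, 92.5], [221, 91, 24, 4, 88]), ([415.0, 114.9], [408, 107, 15, 16, 166]), ([431.9, 122.4], [425, 115, 15, 16, 181]), ([453.3, 211.4], [447, 205, 14, 14, 162]), ([334.3, 241.2], [323, 226, 22, 31, 547]), ([453.8, 232.6], [447, 226, 15, 14, 168])]
top orange [([260.7, 221.6], [259, 221, 4, 2, 7]), ([234.2, 227.2], [233, 226, 4, 4, 12]), ([249.9, 226.9], [249, 226, 3, 3, 8])]
```

View pics/crop1.png

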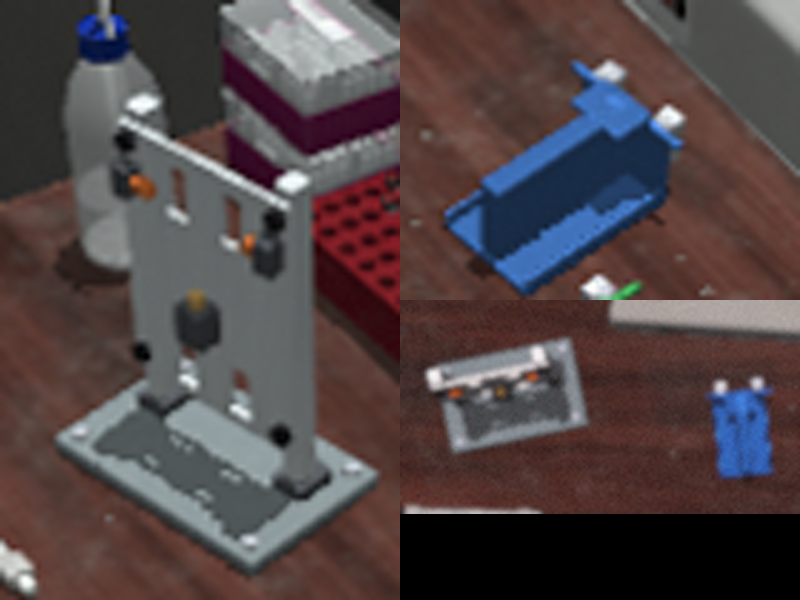

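The crops show the blue shelf with two bright steel hooks facing +x. The strip faces -x with orange catches and a brass pin, and the stand is turned about +10 to 15 degrees. Rough positions next, then wrist views.

Run:
```python
from h import *
import pickle
ims=pickle.load(open("ims0.pkl","rb"));T=ims["top"];S=ims["side"]
for n,a,b in(("shelfblob",(334.3,241.2),(338.3,282.3)),("catchL",(234.2,227.2),(277.9,166.8)),("catchR",(260.7,221.6),(299.1,178.3)),("pin",(249.9,226.9),(289,189.5))):
    print(n,*tri([ray(T,a),ray(S,b)]))
print("hooks",onz(T,(327.2,225.7),.05),onz(T,(341,225),.05))
print("shelf z.03",onz(T,(334.3,241.2),.03))
```

```text
shelfblob [ 0.49835297 -0.15192335  0.01679847] [np.float64(0.003953005343820516), np.float64(0.0039530053438205145)]
catchL [0.52122038 0.17499709 0.18551786] [np.float64(0.0011647687442472565), np.float64(0.0011647687442471219)]
catchR [0.54039001 0.09088129 0.18781383] [np.float64(0.00020146209846985574), np.float64(0.000201462098469967)]
pin [0.52841899 0.131519   0.12968314] [np.float64(0.001267632431037498), np.float64(0.0012676324310373721)]
hooks [ 0.5454491 -0.1232905  0.05     ] [ 0.54914683 -0.17055379  0.05      ]
shelf z.03 [ 0.4941496  -0.14947691  0.03      ]
```

```bash
python3 -m crank '[0,0,0.11,0.017,-0.04,0.005,100, 0,0,0.11,0.017,-0.04,0.005,100, 0,0,0.11,0.017,-0.04,0.005,100, 0,0,0.11,0.017,-0.04,0.005,100, 0,0,0.11,0.017,-0.04,0.005,100, 0,0,0.11,0.017,-0.04,0.005,100, 0,0,0,0.016,-0.04,0.005,100, 0,0,0,0.016,-0.04,0.005,100, 0,0,0,0.016,-0.045,0.005,100, 0,0,0,0,0,0,100, 0,0,0,0,0,0,100, 0,0,0,0,0,0,100]'
cat > snap.py <<'E'
from h import *
import pickle,sys
i=get_image("wrist");n=sys.argv[1];pickle.dump(i,open(n+".pkl","wb"));save(i,n+".png");o=observe();print(o["position"],o["tool_rot"][:,0],o["ft_force"],o["time_s"])
E
python3 snap.py w1
```

```text
time_s: 1.35
position: [0.3792, 0.1355, 0.2901]
tool_rot: [[-0.228, 0.974, -0.001], [0.974, 0.228, 0.0], [0.0, -0.001, -1.0]]
ft_force: [-0.6, -0.0, 0.3]
grip_width: 0.0854
[0.37912977 0.13572589 0.29013821] [-2.28992168e-01  9.73428219e-01  3.00137625e-04] [-0.02365762  0.38378372 -0.69654951] 1.4
```

View pics/w1.png

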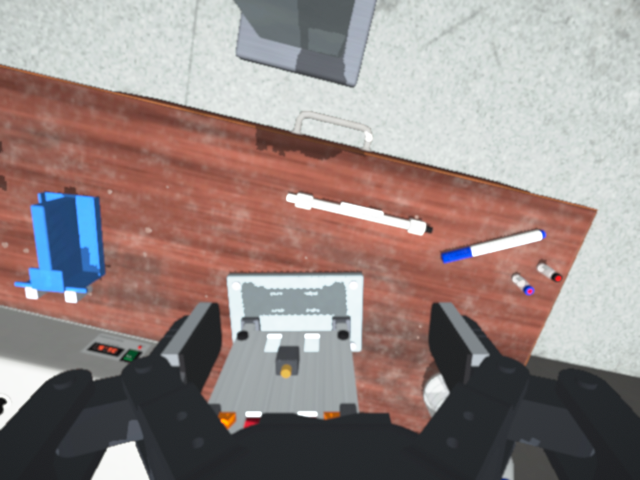

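The wrist picture is inverted: +x is down and -y is left. It shows the pin at (286,369), the catches at (228,420) and (332,417), the stand base front corners at (230,275) and (360,272), and the shelf at the left, (68,240), with hooks at (31,293) and (70,296). I take a second wrist view for parallax.

```bash
python3 -m crank '[0,0,0,-0.005,-0.025,0.02,100, 0,0,0,-0.01,-0.025,0.02,100, 0,0,0,-0.01,-0.025,0.02,100, 0,0,0,-0.01,-0.025,0.02,100, 0,0,0,-0.005,-0.03,0.02,100, 0,0,0,0,0,0,100, 0,0,0,0,0,0,100]'
python3 snap.py w2
```

```text
time_s: 2.1
position: [0.3396, 0.0054, 0.3902]
tool_rot: [[-0.228, 0.974, 0.0], [0.974, 0.228, 0.0], [0.0, 0.0, -1.0]]
ft_force: [-0.1, 0.3, -0.1]
grip_width: 0.0855
[0.33951597 0.0057621  0.38975252] [-2.28671922e-01  9.73503232e-01  7.80594552e-04] [0.56567198 0.35943632 0.62731024] 2.15
```

View pics/w2.png

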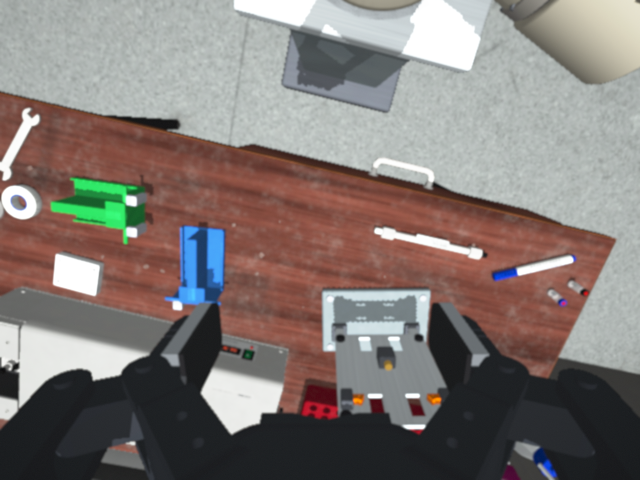

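Run:
```python
from h import *
import pickle
for n in("w1","w2"):
    f=pickle.load(open(n+".pkl","rb"))["frame"]; hsv=cv2.cvtColor(f,cv2.COLOR_RGB2HSV)
    for nm,lo,hi in(("orange",(8,150,120),(22,255,255)),("blue",(100,120,60),(120,255,255))):
        m=cv2.inRange(hsv,lo,hi); k,l,s,ce=cv2.connectedComponentsWithStats(m)
        print(n,nm,[(ce[i].round(1).tolist(),s[i].tolist()) for i in range(1,k) if s[i,4]>30])
```

```text
w1 orange [([132.6, 96.8], [114, 93, 37, 9, 64]), ([212.3, 115.9], [168, 105, 88, 23, 156]), ([445.7, 172.4], [364, 153, 165, 41, 307]), ([285.6, 370.8], [282, 366, 8, 11, 75]), ([226.8, 418.7], [219, 412, 17, 17, 194]), ([330.7, 415.1], [324, 412, 16, 8, 87])]
w1 blue [([66.0, 242.6], [15, 192, 89, 101, 6400]), ([456.3, 254.5], [442, 247, 30, 16, 289])]
w2 orange [([185.8, 136.9], [168, 133, 37, 9, 43]), ([387.6, 364.9], [385, 362, 7, 7, 36]), ([357.9, 399.1], [353, 395, 11, 10, 92]), ([433.9, 398.5], [427, 394, 15, 11, 122])]
w2 blue [([200.8, 265.1], [165, 226, 60, 79, 3317]), ([504.7, 273.9], [493, 268, 24, 12, 182]), ([544.5, 461.8], [534, 447, 24, 31, 301])]
```

w2 shows everything: shelf at (200,265), pin (388,365), catches (358,399) and (434,398), upper slots near (377,404) and (417,407). I zoom in for precise features.

Run:
```python
from h import *
import pickle
L=lambda n:pickle.load(open(n+".pkl","rb"))["frame"][:,:,::-1]
o=np.zeros((600,800,3),np.uint8)
o[:,:480]=cv2.resize(L("w2")[285:435,320:440],(480,600),interpolation=cv2.INTER_CUBIC)
o[:300,480:]=cv2.resize(L("w1")[185:305,0:128],(320,300),interpolation=cv2.INTER_CUBIC)
o[300:,480:]=cv2.resize(L("w2")[220:310,160:256],(320,300),interpolation=cv2.INTER_CUBIC)
cv2.imwrite("pics/z2.png",o)
```

```text
(no output)
```

View pics/z2.png

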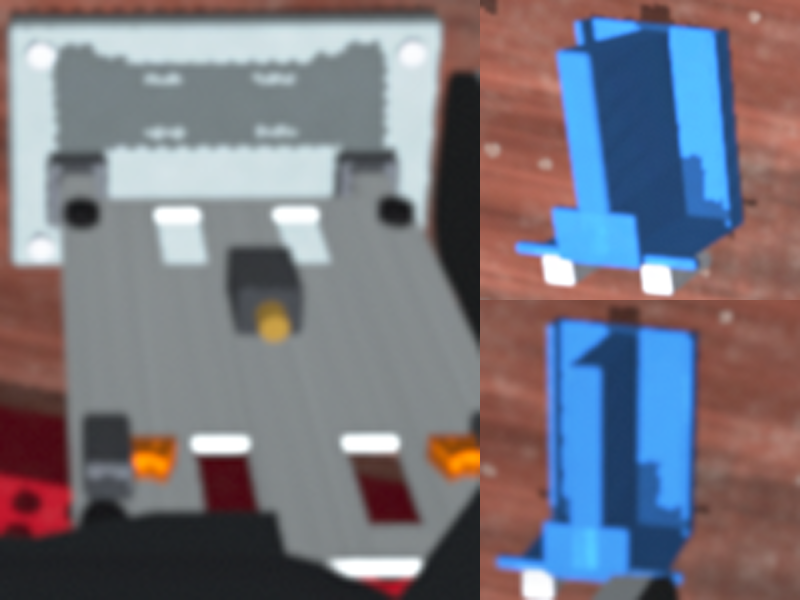

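Run:
```python
from h import *
import pickle
from scipy.optimize import least_squares
w1,w2=[pickle.load(open(n+".pkl","rb")) for n in("w1","w2")]
a=lambda X,Y:((X-480)/2.5-.3,185+Y/2.5-.3); b=lambda X,Y:(160+(X-480)/3.333-.35,220+(Y-300)/3.333-.35)
A=[a(554,207),a(636,215),a(639,268),a(556,257)];B=[b(542,520),b(629,527),b(628,570),b(545,565)]
P=[]
for u,v in zip(A,B):
    p,e=tri([ray(w1,u),ray(w2,v)]);P.append(p);print("ledge",p.round(4),np.round(e[0],4))
for im,q in((w1,A),(w2,B)):
    C=np.array([onz(im,u,.056) for u in q]); print("on .056",C[:,:2].round(4).tolist(),"mean",C.mean(0).round(4))
for im,(p,q) in((w1,(a(558,52),a(572,206))),(w1,(a(591,52),a(605,210))),(w2,(b(572,368),b(572,520)))):
    c,d=onz(im,p,.056),onz(im,q,.056);print("rib",c[:2].round(4),d[:2].round(4),np.degrees(np.arctan2(*(d-c)[[1,0]])).round(2))
for n,im in(("w1",w1),("w2",w2)):
    m=(im["frame"].min(2)>225).astype(np.uint8);k,l,s,ce=cv2.connectedComponentsWithStats(m)
    print(n,[(s[i].tolist()) for i in range(1,k) if 15<s[i,4]<400 and s[i,1]>270])
# stand from slot-bottom edge points, w2
px=[(367.4,393.7),(382.4,393.7),(404.7,393.2),(419.6,393.1),(358,336.4),(370.2,336.4),(387.5,336.2),(399.7,336.2)]
Q=np.array([(0,y,z) for z in(.174,.054) for y in(-.03,-.014,.014,.03)])
def pts(t): c,s=np.cos(t[2]),np.sin(t[2]);return Q@np.array([[c,-s,0],[s,c,0],[0,0,1]]).T+[t[0],t[1],t[3]]
r=least_squares(lambda t:(proj(w2,pts(t))-px).ravel(),[.54,.13,.22,0]);print("stand",r.x.round(4),np.degrees(r.x[2]).round(2),r.fun.round(1))
for n,u,v in(("pin",(285.6,370.8),(387.6,364.9)),("catchR",(226.8,418.7),(357.9,399.1))):print(n,tri([ray(w1,u),ray(w2,v)]))
```

```text
ledge [ 0.5227 -0.1663  0.0531] 0.0002
ledge [ 0.5164 -0.1289  0.0557] 0.0005
ledge [ 0.5392 -0.1264  0.0562] 0.0029
ledge [ 0.5419 -0.1609  0.0589] 0.0016
on .056 [[0.5212, -0.1641], [0.5168, -0.1288], [0.5427, -0.1271], [0.5457, -0.1635]] mean [ 0.5316 -0.1459  0.056 ]
on .056 [[0.5209, -0.1653], [0.5156, -0.1288], [0.536, -0.1265], [0.5418, -0.1618]] mean [ 0.5285 -0.1456  0.056 ]
rib [ 0.4495 -0.1617] [ 0.5189 -0.1564] 4.44
rib [ 0.4464 -0.1483] [ 0.5175 -0.1421] 4.93
rib [ 0.4501 -0.1608] [ 0.5179 -0.1529] 6.65
w1 [[518, 281, 6, 5, 25], [25, 287, 13, 12, 116], [65, 291, 12, 12, 123], [265, 334, 17, 17, 213], [304, 334, 16, 17, 228], [426, 378, 20, 15, 196], [245, 411, 17, 6, 89], [298, 411, 20, 6, 95]]
w2 [[327, 296, 6, 6, 29], [420, 296, 7, 6, 34], [173, 302, 9, 8, 61], [359, 337, 11, 4, 41], [388, 337, 11, 4, 40], [327, 345, 7, 5, 26], [368, 394, 14, 4, 52], [406, 394, 13, 4, 51], [404, 425, 21, 4, 77]]
stand [0.535  0.1341 0.2415 0.0021] 13.84 [ 0.5  0.  -0.8 -0.1  0.9  0.1 -0.3  0.1  0.6  0.1 -0.9 -0.   0.7 -0.
 -0.8 -0.1]
pin (array([0.52863702, 0.13262241, 0.13236514]), [np.float64(7.086445452537424e-05), np.float64(7.08644545253132e-05)])
catchR (array([0.54400187, 0.09248314, 0.18570677]), [np.float64(0.0002217043993911939), np.float64(0.00022170439939122374)])
```

Stand at about (0.535, 0.134), yaw about 13.5°, strip about +2 mm. Shelf rib grip point at about (0.483, -0.150), yaw 4.8°, ledge height measured at 56 mm. I go over, descend and grip.

```bash
python3 -m crank '[0,0,-0.05,0.02,-0.022,-0.035,60, 0,0,-0.05,0.02,-0.022,-0.035,60, 0,0,-0.047,0.02,-0.022,-0.035,60, 0,0,0,0.02,-0.022,-0.035,60, 0,0,0,0.02,-0.022,-0.035,60, 0,0,0,0.02,-0.022,-0.035,60, 0,0,0,0.02,-0.022,-0.035,60, 0,0,0,0.0035,-0.002,0,60, 0,0,0,0,0,0,60, 0,0,0,0,0,-0.035,60, 0,0,0,0,0,-0.035,60, 0,0,0,0,0,-0.025,60, 0,0,0,0,0,-0.009,60, 0,0,0,0,0,0,60, 0,0,0,0,0,0,60]'
python3 snap.py w3
```

```text
time_s: 3.65
position: [0.4839, -0.1511, 0.043]
tool_rot: [[-0.083, 0.997, 0.002], [0.997, 0.083, -0.001], [-0.002, 0.002, -1.0]]
ft_force: [-0.3, -0.5, 0.3]
grip_width: 0.0516
[ 0.48390039 -0.15126435  0.04302791] [-0.08268464  0.9965743  -0.00170831] [-0.50396621 -0.48781248 -0.02130358] 3.7
```

View pics/w3.png

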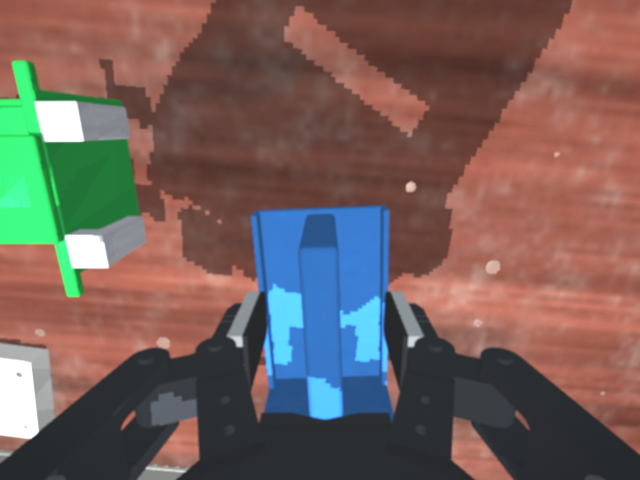

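The rib is centred between the jaws and aligned. Its outer top edge is at (302..338, 247) and the green shelf is clear at left. Grip.

```bash
python3 - <<'E'
from h import *
import pickle
w=pickle.load(open("w3.pkl","rb"))
p=[onz(w,u,.056) for u in((302,247),(338,247),(306,410),(343,410))];print(np.round(p,4))
R=observe()["tool_rot"];t=observe()["position"]
print(np.round([R.T@(q-t) for q in p],4))
E
python3 -m crank '[0,0,0,0,0,0,20, 0,0,0,0,0,0,0, 0,0,0,0,0,0,0, 0,0,0,0,0,0,0, 0,0,0,0,0,0,0, 0,0,0,0,0,0,0, 0,0,0,0,0,0,0]' 60
```

```text
[[ 0.4481 -0.1615  0.056 ]
 [ 0.447  -0.1492  0.056 ]
 [ 0.5171 -0.1555  0.056 ]
 [ 0.5158 -0.1407  0.056 ]]
[[-0.0073 -0.0365 -0.013 ]
 [ 0.0051 -0.0365 -0.0131]
 [-0.007   0.0327 -0.0129]
 [ 0.0079  0.0327 -0.0129]]
time_s: 4.4
position: [0.4835, -0.1515, 0.0421]
tool_rot: [[-0.082, 0.997, 0.001], [0.997, 0.082, -0.001], [-0.001, 0.001, -1.0]]
ft_force: [-0.7, 0.5, 7.0]
grip_width: 0.0129
```

```bash
python3 -m crank '[0,0,0,0,0,0.02,0, 0,0,0,0,0,0.04,0, 0,0,0,-0.015,0.02,0.045,0, 0,0,0.05,-0.01,0.04,0.045,0, 0,0,0.05,-0.01,0.045,0.045,0, 0,0,0.05,-0.01,0.045,0.013,0, 0,0,0,-0.01,0.045,0,0, 0,0,0,-0.002,0.045,0,0, 0,0,0,0,0.0195,0,0, 0,0,0,0,0,0,0, 0,0,0,0,0,0,0]'
python3 snap.py w4
python3 - <<'E'
from h import *
import pickle
from scipy.optimize import least_squares
w1,w2=[pickle.load(open(n+".pkl","rb")) for n in("w1","w2")]
# edge midpoints
m2=[(374.9,393.6),(412.2,393.2),(364.1,336.5),(393.6,336.3)]; 
def bands(im,boxes):
    g=im["frame"].min(2).astype(float);out=[]
    for x,y,w,h in boxes:
        s=g[y-3:y+h,x+3:x+w-3].mean(1);t=(s.max()+s[0])/2
        i=np.argmax(s>t);r=y-3+i-1+(t-s[i-1])/(s[i]-s[i-1])
        c=g[y+1:y+3,x-5:x+w+5].mean(0);t=(c.max()+min(c[0],c[-1]))/2;k=np.where(c>t)[0]
        out.append((x-5+(k[0]+k[-1])/2,r,k[-1]-k[0]+1))
    return np.array(out)
b2=bands(w2,[(368,394,14,4),(406,394,13,4),(359,337,11,4),(388,337,11,4)])
b1=bands(w1,[(245,411,17,6),(298,411,20,6),(265,334,17,5),(304,334,16,5)]);print(b1.round(1).tolist(),b2.round(1).tolist())
T=np.array([tri([ray(w1,u[:2]),ray(w2,v[:2])])[0] for u,v in zip(b1,b2)]);print("tri slot bottoms",T.round(4).tolist())
Q=np.array([(0,y,z) for z in(.174,.054) for y in(-.022,.022)])
def pts(t): c,s=np.cos(t[2]),np.sin(t[2]);return Q@np.array([[c,-s,0],[s,c,0],[0,0,1]]).T+[t[0],t[1],t[3]]
for S in([(w1,b1),(w2,b2)],[(w1,b1)],[(w2,b2)]):
    r=least_squares(lambda t:np.concatenate([(proj(i,pts(t))-b[:,:2]).ravel() for i,b in S]),[.54,.13,.22,0]);print(r.x.round(4),np.degrees(r.x[2]).round(2),r.fun.round(1))
E
```

```text
time_s: 5.5
position: [0.4305, 0.0902, 0.2297]
tool_rot: [[-0.231, 0.973, -0.0], [0.973, 0.231, -0.0], [-0.0, -0.001, -1.0]]
ft_force: [0.6, -0.8, -2.5]
grip_width: 0.0129
[0.43062894 0.08973962 0.22972261] [-2.29801461e-01  9.73237506e-01 -2.11645170e-04] [ 0.11336234 -0.61181245 -0.56113179] 5.55
[[253.0, 410.6, 17.0], [307.0, 410.5, 21.0], [274.0, 333.3, 15.0], [311.5, 332.9, 16.0]] [[374.5, 393.2, 16.0], [412.0, 393.0, 15.0], [363.5, 336.5, 12.0], [393.5, 336.3, 12.0]]
tri slot bottoms [[0.5383, 0.1116, 0.1779], [0.5316, 0.1561, 0.1736], [0.5426, 0.1131, 0.0526], [0.5299, 0.1555, 0.0562]]
[0.5351 0.1339 0.2364 0.0018] 13.55 [ 1.1  0.2 -0.7  0.1 -0.5 -0.3 -0.2 -0.1 -0.   0.2  0.2  0.2  0.2 -0.2
 -0.2 -0.2]
[0.5342 0.1338 0.2367 0.0029] 13.56 [ 1.   0.3 -0.6  0.2 -0.5 -0.5 -0.1 -0.2]
[5.363e-01 1.344e-01 2.367e-01 1.000e-04] 13.56 [-0.   0.1 -0.   0.1  0.3 -0.1 -0.3 -0.1]
```

View pics/w4.png

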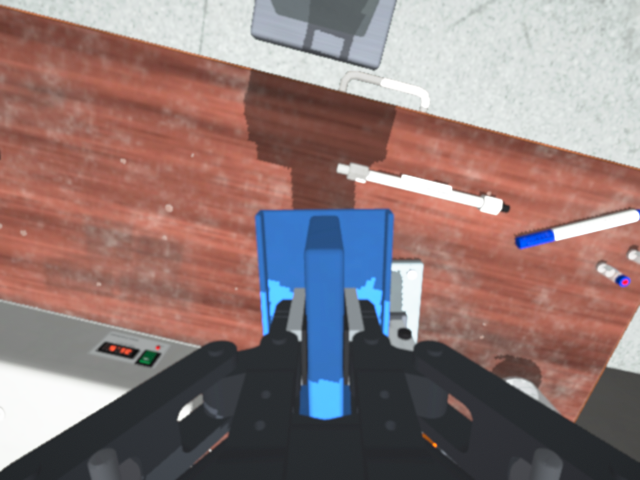

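The shelf is held straight and level: rib vertical at columns 305..343, outer end at row 247 as before. Combined fit: stand (0.535, 0.134), yaw 13.55°, strip about +1.8 mm. I stage with the hooks about 15 mm short of the strip at the estimated insertion height.

```bash
python3 -m crank '[0,0,0.004,0.006,0.0115,0,0, 0,0,0,0.006,0.0115,0,0, 0,0,0,0.003,0,-0.016,0, 0,0,0,0.002,0,-0.016,0, 0,0,0,0,0,0,0, 0,0,0,0,0,0,0, 0,0,0,0,0,0,0]'
cat > st.py <<'E'
from h import *
o=observe();c,s=np.cos(np.radians(13.55)),np.sin(np.radians(13.55));d=o["position"]-[.5351,.1339,0]
M=np.array([[c,s,0],[-s,c,0],[0,0,1]])
print("t",o["time_s"],"stand TCP mm",(M@d*1e3).round(1),"F",(M@o["ft_force"]).round(1),"M",(M@o["wrist_torque"]).round(2),"yaw",np.degrees(np.arctan2(o["tool_rot"][1,1],o["tool_rot"][0,1])).round(2))
E
python3 st.py
python3 - <<'E'
from h import *
import pickle
i=get_image("side");t=get_image("top");pickle.dump((i,t),open("s5.pkl","wb"))
o=np.zeros((600,800,3),np.uint8)
o[:,:500]=cv2.resize(i["frame"][135:255,235:335,::-1],(500,600),interpolation=cv2.INTER_CUBIC)
o[:300,500:]=cv2.resize(t["frame"][195:255,220:280,::-1],(300,300),interpolation=cv2.INTER_CUBIC)
cv2.imwrite("pics/c5.png",o)
E
```

```text
time_s: 6.25
position: [0.4481, 0.1134, 0.1986]
tool_rot: [[-0.234, 0.972, 0.001], [0.972, 0.234, 0.0], [-0.0, 0.001, -1.0]]
ft_force: [-0.4, 0.2, -1.6]
grip_width: 0.0132
t 6.25 stand TCP mm [-89.4   0.5 198.6] F [-0.4  0.3 -1.6] M [-0.01  0.04  0.  ] yaw 13.53
```

View pics/c5.png

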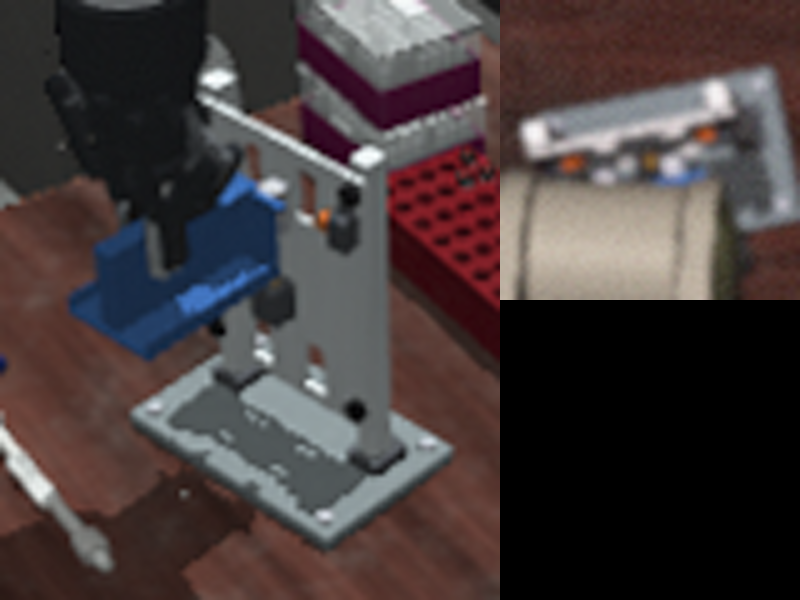

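The side view shows the shelf in front of the strip, hook at crop (272,188), facing the slots at (252,160) and (308,190). Feel forward gently.

```bash
python3 -m crank '[0,0,0,0.0039,0.0009,0,0, 0,0,0,0.0039,0.0009,0,0, 0,0,0,0.0039,0.0009,0,0, 0,0,0,0.0019,0.0005,0,0, 0,0,0,0.001,0.0002,0,0, 0,0,0,0.001,0.0002,0,0, 0,0,0,0.001,0.0002,0,0, 0,0,0,0,0,0,0]'; python3 st.py
```

```text
time_s: 7.15
position: [0.4643, 0.1172, 0.1978]
tool_rot: [[-0.234, 0.972, -0.0], [0.972, 0.234, -0.0], [-0.0, -0.0, -1.0]]
ft_force: [0.0, 1.0, -2.0]
grip_width: 0.0132
t 7.15 stand TCP mm [-72.8   0.3 197.8] F [ 0.2  1.  -2. ] M [ 0.04  0.04 -0.06] yaw 13.53
```

```bash
python3 -m crank '[0,0,0,0.001,0.0002,0,0, 0,0,0,0.001,0.0002,0,0, 0,0,0,0.001,0.0002,0,0, 0,0,0,0,0,0,0]'; python3 st.py
```

```text
time_s: 7.55
position: [0.4654, 0.1176, 0.1975]
tool_rot: [[-0.234, 0.972, -0.005], [0.972, 0.234, -0.001], [0.0, -0.005, -1.0]]
ft_force: [-9.9, -1.3, 2.4]
grip_width: 0.0129
t 7.55 stand TCP mm [-71.6   0.5 197.5] F [-9.9  1.   2.4] M [ 0.05  1.32 -0.12] yaw 13.54
```

Contact at about -72 mm, so the face is found and the hooks are blocked. Catch and pin heights suggest the strip sits slightly lower than the fit, so I back off, drop 2.5 mm and try again.

```bash
python3 -m crank '[0,0,0,-0.002,-0.0005,0,0, 0,0,0,-0.001,-0.0002,-0.0025,0, 0,0,0,0,0,0,0, 0,0,0,0.001,0.0002,0,0, 0,0,0,0.001,0.0002,0,0, 0,0,0,0.001,0.0002,0,0, 0,0,0,0.0005,0.0001,0,0, 0,0,0,0,0,0,0]'; python3 st.py
```

```text
time_s: 8.35
position: [0.4679, 0.1178, 0.1953]
tool_rot: [[-0.234, 0.972, 0.0], [0.972, 0.234, -0.0], [-0.0, 0.0, -1.0]]
ft_force: [-0.5, 0.6, -2.4]
grip_width: 0.0129
t 8.35 stand TCP mm [-6.910e+01  1.000e-01  1.953e+02] F [-0.4  0.7 -2.4] M [-0.02  0.03 -0.05] yaw 13.53
```

The hooks are entering. Continue towards the plate contact at about -59.

```bash
python3 -m crank '[0,0,0,0.001,0.0002,0,0, 0,0,0,0.001,0.0002,0,0, 0,0,0,0.001,0.0003,0,0, 0,0,0,0.001,0.0002,0,0, 0,0,0,0.001,0.0002,0,0, 0,0,0,0.001,0.0003,0,0, 0,0,0,0.001,0.0002,0,0, 0,0,0,0,0,0,0]'; python3 st.py
```

```text
time_s: 9.15
position: [0.4749, 0.1194, 0.1953]
tool_rot: [[-0.234, 0.972, 0.0], [0.972, 0.234, 0.0], [-0.0, 0.0, -1.0]]
ft_force: [-0.2, -0.8, -2.2]
grip_width: 0.0129
t 9.15 stand TCP mm [-62.   -0.  195.3] F [-0.4 -0.8 -2.2] M [0.01 0.06 0.02] yaw 13.53
```

```bash
python3 -m crank '[0,0,0,0.001,0.0002,0,0, 0,0,0,0.0005,0.0001,0,0, 0,0,0,0.0005,0.0001,0,0, 0,0,0,0.0005,0.0001,0,0, 0,0,0,0,0,0,0]'; python3 st.py
```

```text
time_s: 9.65
position: [0.4773, 0.1198, 0.1953]
tool_rot: [[-0.234, 0.972, -0.0], [0.972, 0.234, -0.0], [-0.0, -0.0, -1.0]]
ft_force: [-0.2, -0.3, -2.0]
grip_width: 0.0132
t 9.65 stand TCP mm [-5.950e+01 -1.000e-01  1.953e+02] F [-0.3 -0.2 -2. ] M [-0.08  0.07 -0.01] yaw 13.54
```

```bash
python3 -m crank '[0,0,0,0.0005,0.0001,0,0, 0,0,0,0.0005,0.0001,0,0, 0,0,0,0,0,0,0]'; python3 st.py
```

```text
time_s: 9.95
position: [0.4775, 0.1201, 0.1952]
tool_rot: [[-0.234, 0.972, -0.002], [0.972, 0.234, -0.0], [0.0, -0.002, -1.0]]
ft_force: [-5.4, 0.4, -0.7]
grip_width: 0.0133
t 9.95 stand TCP mm [-5.920e+01  1.000e-01  1.952e+02] F [-5.1  1.6 -0.7] M [ 0.05  0.59 -0.13] yaw 13.53
```

Plate flush at -59.2. I back off 0.8 mm and lower gently towards the catches.

```bash
python3 -m crank '[0,0,0,-0.0008,-0.0002,0,0, 0,0,0,0,0,-0.001,0, 0,0,0,0,0,-0.001,0, 0,0,0,0,0,-0.001,0, 0,0,0,0,0,-0.001,0, 0,0,0,0,0,-0.001,0, 0,0,0,0,0,0,0]'; python3 st.py;  python3 -m crank '[0,0,0,0,0,-0.0005,0, 0,0,0,0,0,-0.0005,0, 0,0,0,0,0,-0.0005,0, 0,0,0,0,0,0,0]'; python3 st.py
```

```text
time_s: 10.65
position: [0.4775, 0.1198, 0.1901]
tool_rot: [[-0.234, 0.972, -0.0], [0.972, 0.234, 0.0], [0.0, -0.0, -1.0]]
ft_force: [-0.4, -0.2, -1.8]
grip_width: 0.0131
t 10.65 stand TCP mm [-59.3  -0.2 190.1] F [-0.4 -0.1 -1.8] M [-0.01  0.25 -0.02] yaw 13.53
time_s: 11.05
position: [0.4775, 0.1198, 0.1888]
tool_rot: [[-0.234, 0.972, -0.0], [0.972, 0.234, 0.0], [0.0, -0.0, -1.0]]
ft_force: [-1.5, -0.7, -1.9]
grip_width: 0.0131
t 11.05 stand TCP mm [-59.3  -0.2 188.8] F [-1.6 -0.3 -1.9] M [-0.02  0.24 -0.11] yaw 13.53
```

```bash
python3 -m crank '[0,0,0,0,0,-0.0005,0, 0,0,0,0,0,-0.0005,0, 0,0,0,0,0,-0.0005,0, 0,0,0,0,0,-0.0005,0, 0,0,0,0,0,0,0]'; python3 st.py
```

```text
time_s: 11.55
position: [0.4775, 0.1199, 0.1867]
tool_rot: [[-0.234, 0.972, -0.0], [0.972, 0.234, -0.0], [0.0, -0.0, -1.0]]
ft_force: [-1.1, -0.8, -1.6]
grip_width: 0.0128
t 11.55 stand TCP mm [-5.930e+01 -1.000e-01  1.867e+02] F [-1.3 -0.6 -1.6] M [-0.04  0.21 -0.02] yaw 13.54
```

```bash
python3 -m crank '[0,0,0,0,0,-0.0005,0, 0,0,0,0,0,-0.0005,0, 0,0,0,0,0,-0.0005,0, 0,0,0,0,0,0,0]'; python3 st.py
```

```text
time_s: 11.95
position: [0.4775, 0.1199, 0.1855]
tool_rot: [[-0.234, 0.972, 0.0], [0.972, 0.234, 0.0], [-0.0, 0.0, -1.0]]
ft_force: [-2.1, -0.2, 1.7]
grip_width: 0.0126
t 11.95 stand TCP mm [-5.930e+01 -1.000e-01  1.855e+02] F [-2.1  0.3  1.7] M [ 0.12  0.26 -0.08] yaw 13.53
```

Catches touched at about 185.9, so home origin is about 128.4. Release, rise clear, shut and move over the ledge.

```bash
python3 -m crank '[0,0,0,0,0,0,15, 0,0,0,0,0,0,30, 0,0,0,0,0,0,55, 0,0,0,0,0,0,55, 0,0,0,0,0,0,55, 0,0,0,0,0,0.02,55, 0,0,0,0,0,0.03,55, 0,0,0,0,0,0.02,40, 0,0,0,0,0,0,0, 0,0,0,0,0,0,0, 0,0,0,0,0,0,0, 0,0,0,0,0,0,0]' 60; python3 st.py
python3 - <<'E'
from h import *
import pickle
i=get_image("side");w=get_image("wrist");pickle.dump((i,w),open("s6.pkl","wb"))
o=np.zeros((600,800,3),np.uint8)
o[:,:400]=cv2.resize(i["frame"][135:255,240:320,::-1],(400,600),interpolation=cv2.INTER_CUBIC)
o[:300,400:]=cv2.resize(w["frame"][:,:,::-1],(400,300),interpolation=cv2.INTER_AREA)
cv2.imwrite("pics/c6.png",o)
E
```

```text
time_s: 13.15
position: [0.4772, 0.1199, 0.2544]
tool_rot: [[-0.234, 0.972, -0.002], [0.972, 0.234, -0.0], [0.0, -0.002, -1.0]]
ft_force: [-0.7, 0.7, -0.5]
grip_width: -0.0003
t 13.15 stand TCP mm [-5.960e+01 -1.000e-01  2.544e+02] F [-0.5  0.9 -0.5] M [ 0.01 -0.   -0.04] yaw 13.54
```

View pics/c6.png

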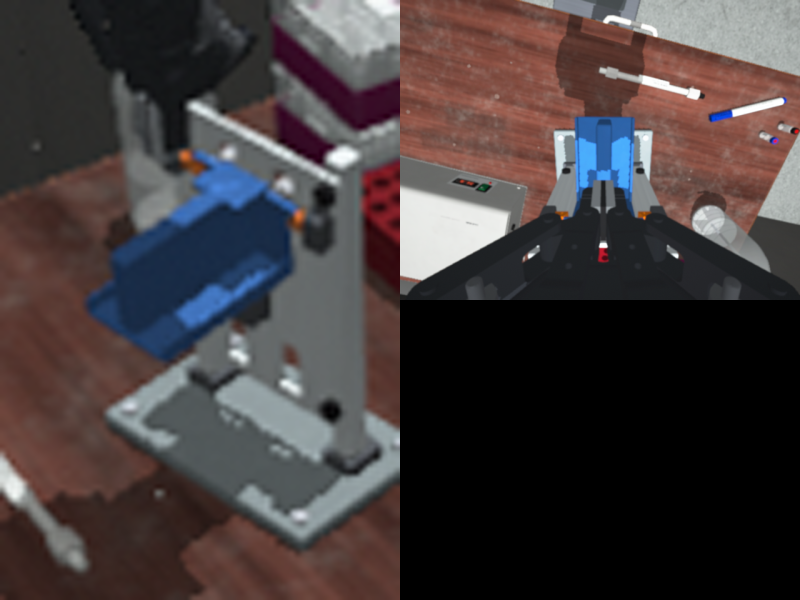

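The shelf hangs in the upper slots with its lugs on the orange catches (crop (187,160) and (295,218)), and the gripper is free. Now to the ledge.

```bash
python3 -m crank '[0,0,0,0.0146,0.0035,0.005,0, 0,0,0,0.0146,0.0035,0,0, 0,0,0,0.0145,0.0035,0,0, 0,0,0,0,0,-0.015,0, 0,0,0,0,0,-0.015,0, 0,0,0,0,0,-0.006,0, 0,0,0,0,0,0,0, 0,0,0,0,0,0,0]'; python3 st.py; python3 -m crank '[0,0,0,0,0,-0.002,0, 0,0,0,0,0,-0.002,0, 0,0,0,0,0,-0.002,0, 0,0,0,0,0,-0.002,0,0,0,0,0,0,0,0]'; python3 st.py
```

```text
time_s: 14.05
position: [0.5213, 0.1303, 0.2248]
tool_rot: [[-0.234, 0.972, 0.001], [0.972, 0.234, -0.0], [-0.0, 0.001, -1.0]]
ft_force: [0.0, -0.1, -0.8]
grip_width: 0.0001
t 14.05 stand TCP mm [-1.420e+01 -2.000e-01  2.248e+02] F [ 0.  -0.1 -0.8] M [ 0.01 -0.01 -0.01] yaw 13.53
time_s: 14.55
position: [0.521, 0.1303, 0.216]
tool_rot: [[-0.234, 0.972, -0.001], [0.972, 0.234, -0.0], [0.0, -0.001, -1.0]]
ft_force: [-0.3, -0.3, 0.2]
grip_width: 0.0001
t 14.55 stand TCP mm [-1.45e+01 -2.00e-01  2.16e+02] F [-0.4 -0.2  0.2] M [-0.02  0.07  0.02] yaw 13.53
```

```bash
python3 -m crank '[0,0,0,0,0,-0.001,0, 0,0,0,0,0,-0.001,0, 0,0,0,0,0,-0.001,0, 0,0,0,0,0,0,0]'; python3 st.py; python3 -m crank '[0,0,0,0,0,-0.001,0, 0,0,0,0,0,0,0]'; python3 st.py
```

```text
time_s: 14.95
position: [0.5211, 0.1304, 0.2132]
tool_rot: [[-0.234, 0.972, -0.0], [0.972, 0.234, -0.0], [0.0, -0.0, -1.0]]
ft_force: [1.0, 0.1, 0.4]
grip_width: -0.0002
t 14.95 stand TCP mm [-1.440e+01 -2.000e-01  2.132e+02] F [ 1.  -0.2  0.4] M [ 0.05 -0.02  0.04] yaw 13.53
time_s: 15.15
position: [0.5211, 0.1304, 0.2124]
tool_rot: [[-0.234, 0.972, -0.0], [0.972, 0.234, 0.0], [0.0, -0.0, -1.0]]
ft_force: [-0.8, 0.3, 1.0]
grip_width: 0.0006
t 15.15 stand TCP mm [-1.450e+01 -1.000e-01  2.124e+02] F [-0.7  0.5  1. ] M [-0.01  0.11  0.01] yaw 13.54
```

```bash
python3 -m crank '[0,0,0,0,0,-0.001,0, 0,0,0,0,0,0,0]'; python3 st.py; python3 -m crank '[0,0,0,0,0,-0.001,0, 0,0,0,0,0,0,0]'; python3 st.py
```

```text
time_s: 15.35
position: [0.5212, 0.1303, 0.2118]
tool_rot: [[-0.234, 0.972, 0.001], [0.972, 0.234, -0.0], [-0.0, 0.001, -1.0]]
ft_force: [-1.1, 0.5, 3.6]
grip_width: 0.0002
t 15.35 stand TCP mm [-1.430e+01 -2.000e-01  2.118e+02] F [-1.   0.7  3.6] M [0.05 0.26 0.02] yaw 13.53
time_s: 15.55
position: [0.5213, 0.1304, 0.2109]
tool_rot: [[-0.234, 0.972, 0.001], [0.972, 0.234, -0.0], [-0.0, 0.001, -1.0]]
ft_force: [-1.5, -0.0, 5.4]
grip_width: 0.0
t 15.55 stand TCP mm [-1.420e+01 -2.000e-01  2.109e+02] F [-1.4  0.3  5.4] M [ 0.05  0.17 -0.04] yaw 13.53
```

```bash
python3 -m crank '[0,0,0,0,0,-0.001,0, 0,0,0,0,0,-0.001,0, 0,0,0,0,0,0,0]'; python3 st.py
```

```text
time_s: 15.85
position: [0.5215, 0.1304, 0.2091]
tool_rot: [[-0.234, 0.972, 0.002], [0.972, 0.234, 0.0], [-0.0, 0.002, -1.0]]
ft_force: [-0.4, 0.1, 5.9]
grip_width: 0.0003
t 15.85 stand TCP mm [-14.   -0.3 209.1] F [-0.4  0.1  5.9] M [ 0.01  0.16 -0.02] yaw 13.54
```

```bash
python3 -m crank '[0,0,0,0,0,-0.001,0, 0,0,0,0,0,-0.001,0, 0,0,0,0,0,0,0]'; python3 st.py
```

```text
time_s: 16.15
position: [0.5217, 0.1303, 0.2073]
tool_rot: [[-0.234, 0.972, 0.003], [0.972, 0.234, 0.0], [-0.001, 0.002, -1.0]]
ft_force: [-0.5, -0.0, 7.1]
grip_width: 0.0002
t 16.15 stand TCP mm [-13.9  -0.3 207.3] F [-0.5  0.1  7.1] M [-0.06  0.1  -0.  ] yaw 13.53
```

```bash
python3 -m crank '[0,0,0,0,0,-0.001,0, 0,0,0,0,0,-0.001,0, 0,0,0,0,0,-0.001,0, 0,0,0,0,0,0,0]'; python3 st.py
```

```text
time_s: 16.55
position: [0.522, 0.1301, 0.2044]
tool_rot: [[-0.234, 0.972, 0.003], [0.972, 0.234, -0.0], [-0.001, 0.003, -1.0]]
ft_force: [-1.0, -1.3, 6.7]
grip_width: 0.0002
t 16.55 stand TCP mm [-13.7  -0.6 204.4] F [-1.3 -1.   6.7] M [-0.22  0.   -0.02] yaw 13.52
```

```bash
python3 -m crank '[0,0,0,0,0,-0.001,0, 0,0,0,0,0,-0.001,0, 0,0,0,0,0,0,0]'; python3 st.py
```

```text
time_s: 16.85
position: [0.522, 0.1305, 0.2023]
tool_rot: [[-0.234, 0.972, 0.003], [0.972, 0.234, 0.0], [-0.0, 0.003, -1.0]]
ft_force: [1.1, 0.6, 5.2]
grip_width: 0.0
t 16.85 stand TCP mm [-1.360e+01 -2.000e-01  2.023e+02] F [1.2 0.4 5.2] M [ 0.18 -0.19 -0.05] yaw 13.53
```

```bash
python3 -m crank '[0,0,0,0,0,-0.001,0, 0,0,0,0,0,0,0]'; python3 st.py
```

```text
time_s: 17.05
position: [0.522, 0.1305, 0.2014]
tool_rot: [[-0.234, 0.972, 0.004], [0.972, 0.234, 0.0], [-0.001, 0.004, -1.0]]
ft_force: [-0.4, 0.7, 7.7]
grip_width: 0.0002
t 17.05 stand TCP mm [-13.5  -0.3 201.4] F [-0.2  0.8  7.7] M [ 0.07 -0.16 -0.02] yaw 13.53
```

```bash
python3 -m crank '[0,0,0,0,0,-0.001,0, 0,0,0,0,0,-0.001,0, 0,0,0,0,0,0,0]'; python3 st.py
```

```text
time_s: 17.35
position: [0.5223, 0.1301, 0.1994]
tool_rot: [[-0.234, 0.972, 0.004], [0.972, 0.234, -0.001], [-0.001, 0.004, -1.0]]
ft_force: [1.1, -1.5, 6.9]
grip_width: -0.0001
t 17.35 stand TCP mm [-13.4  -0.7 199.4] F [ 0.7 -1.8  6.9] M [-0.29 -0.24 -0.04] yaw 13.52
```

```bash
python3 -m crank '[0,0,0,0,0,-0.001,0, 0,0,0,0,0,0,0]'; python3 st.py
```

```text
time_s: 17.55
position: [0.5223, 0.1302, 0.1987]
tool_rot: [[-0.234, 0.972, 0.004], [0.972, 0.234, -0.0], [-0.001, 0.004, -1.0]]
ft_force: [0.4, -0.8, 7.8]
grip_width: -0.0002
t 17.55 stand TCP mm [-13.3  -0.6 198.7] F [ 0.2 -0.8  7.8] M [-0.12 -0.21  0.01] yaw 13.52
```

```bash
python3 -m crank '[0,0,0,0,0,-0.0007,0, 0,0,0,0,0,0,0]'; python3 st.py
```

```text
time_s: 17.75
position: [0.5223, 0.1303, 0.1984]
tool_rot: [[-0.234, 0.972, 0.005], [0.972, 0.234, 0.0], [-0.001, 0.005, -1.0]]
ft_force: [-0.2, -1.6, 11.2]
grip_width: -0.0001
t 17.75 stand TCP mm [-13.3  -0.5 198.4] F [-0.6 -1.5 11.2] M [-0.03 -0.04 -0.02] yaw 13.53
```

```bash
python3 -m crank '[0,0,0,0,0,-0.0007,0, 0,0,0,0,0,0,0]'; python3 st.py
```

```text
time_s: 17.95
position: [0.5223, 0.1304, 0.1982]
tool_rot: [[-0.234, 0.972, 0.005], [0.972, 0.234, 0.0], [-0.001, 0.005, -1.0]]
ft_force: [-1.9, -0.5, 15.2]
grip_width: 0.0002
t 17.95 stand TCP mm [-13.3  -0.4 198.2] F [-2.  -0.  15.2] M [0.04 0.17 0.01] yaw 13.53
```

```bash
python3 -m crank '[0,0,0,0,0,-0.0005,0, 0,0,0,0,0,0,0]'; python3 st.py
```

```text
time_s: 18.15
position: [0.5223, 0.1304, 0.1982]
tool_rot: [[-0.234, 0.972, 0.006], [0.972, 0.234, 0.0], [-0.001, 0.006, -1.0]]
ft_force: [-3.4, -0.7, 18.9]
grip_width: -0.0002
t 18.15 stand TCP mm [-13.2  -0.4 198.2] F [-3.5  0.1 18.9] M [ 0.01  0.41 -0.03] yaw 13.54
```

Hard stop at 198.2, against a predicted home of 198.4. Rise and look.

```bash
python3 -m crank '[0,0,0,0,0,0.003,0, 0,0,0,0,0,0.01,0, 0,0,0,0,0,0.04,0, 0,0,0,-0.03,-0.007,0.02,0, 0,0,0,-0.045,-0.01,0.02,0, 0,0,0,-0.045,-0.01,0.03,0, 0,0,0,-0.045,-0.03,0.02,0, 0,0,0,0,-0.04,0.02,0, 0,0,0,0,-0.04,0,0, 0,0,0,0,0,0,0, 0,0,0,0,0,0,0]'; python3 st.py
python3 - <<'E'
from h import *
import pickle
i=get_image("side");w=get_image("wrist");pickle.dump((i,w),open("s7.pkl","wb"))
o=np.zeros((600,800,3),np.uint8)
o[:,:400]=cv2.resize(i["frame"][135:255,240:320,::-1],(400,600),interpolation=cv2.INTER_CUBIC)
o[:300,400:]=cv2.resize(w["frame"][:,:,::-1],(400,300),interpolation=cv2.INTER_AREA)
o[300:,400:]=cv2.resize(w["frame"][300:435,320:500,::-1],(400,300),interpolation=cv2.INTER_CUBIC)
cv2.imwrite("pics/c7.png",o)
E
```

```text
time_s: 19.25
position: [0.3663, -0.0021, 0.353]
tool_rot: [[-0.232, 0.973, -0.0], [0.973, 0.232, 0.0], [0.0, -0.0, -1.0]]
ft_force: [-0.0, 0.1, -0.5]
grip_width: 0.0
t 19.25 stand TCP mm [-196.   -92.7  353. ] F [-0.   0.1 -0.5] M [ 0.09 -0.01 -0.02] yaw 13.4
```

View pics/c7.png

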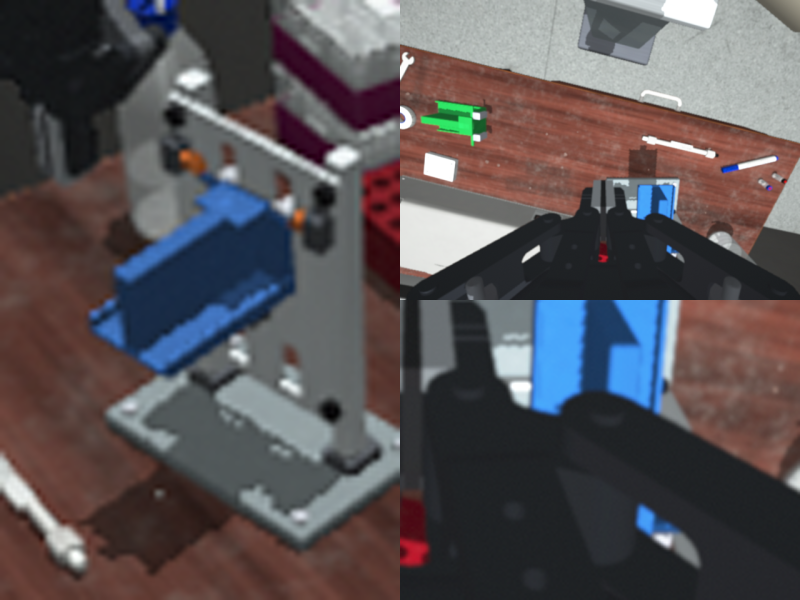

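Both lugs now sit below the orange catches (crop (190,160) and (297,217)). A numeric check against the earlier pictures:

Run:
```python
from h import *
import pickle
S0=pickle.load(open("ims0.pkl","rb"))["side"];S6=pickle.load(open("s6.pkl","rb"))[0];S7=pickle.load(open("s7.pkl","rb"))[0]
for n,i in(("start",S0),("on catches",S6),("pressed",S7)):
    h=cv2.cvtColor(i["frame"],cv2.COLOR_RGB2HSV)[140:225,250:320]
    for nm,lo,hi in(("orange",(8,110,80),(20,255,255)),("blue",(100,120,60),(120,255,255))):
        k,l,s,c=cv2.connectedComponentsWithStats(cv2.inRange(h,lo,hi));print(n,nm,[((c[j]+[250,140]).round(1).tolist(),int(s[j,4])) for j in range(1,k) if s[j,4]>4])
def P(z,x): 
    t=np.radians(13.55);return np.array([.537+x*np.cos(t),.1344+x*np.sin(t),z])
for z in(.1434,.1294):print("expected origin->ledge px",proj(S7,[P(z+.056,-.013),P(z+.03,-.05)]).round(1).tolist())
```

```text
start orange [([277.9, 166.8], 17), ([299.1, 178.3], 9), ([289.0, 189.5], 8)]
start blue [([270.3, 140.5], 15)]
on catches orange [([277.5, 167.2], 13), ([299.1, 178.5], 8)]
on catches blue [([279.2, 187.1], 927)]
pressed orange [([277.9, 166.8], 17), ([299.2, 178.4], 8)]
pressed blue [([279.5, 190.8], 923)]
expected origin->ledge px [[286.1, 169.7], [276.9, 183.3]]
expected origin->ledge px [[286.4, 173.9], [277.2, 187.4]]
```

```bash
python3 -c "
from rig import *
print(close_job())"
```

```text
the job is handed in; nothing more can be done
None
```

The blue shelf is hung in the upper slots, pressed down to the hard stop and released, and I handed the job in at about 19 s of robot time.

- **Grip and insertion:** I gripped the shelf by its rib. The first try at the slots was blocked, at about 10 N. Dropping 2.5 mm let the hooks in until the plate touched the strip at about 5 N. I then lowered it onto the catches and let go.
- **Press:** I pressed on the ledge with the jaws shut, at about 5 to 8 N through the travel. The hard stop came about 14 mm below first contact, at a peak push of 19 N.
- **Last checks:** In the side picture both orange catches are back at their starting pixels and the lugs sit below them. The shelf has dropped about 12.6 mm and stayed down; 13 to 14 mm was expected, so this agrees within pixel accuracy. The arm was clear and the wrist force about zero.
- **What disagreed:** The wrist-camera fit put the strip about 2 mm above its middle setting, but feeling it put it about 1.5 mm below; I used the felt value.
- **Not measured directly:** The seat pin is hidden under the shelf, so its travel is inferred from the hard stop and the catches. I saw no bystander moved in the last pictures, but did not measure their positions.

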